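Bring the syringe pump's pusher up to the plunger

ROBOT

A 6-joint arm with a two-finger parallel gripper is mounted at the origin on the work surface. World frame = base frame: x ahead of the robot, y to its left, z up, the work surface at z = 0. Lengths are in m, angles in rad, forces in N, time in s.
With the tool pointing down it reaches from about 0.3 to 0.85 m from the base axis. Payload 4.2 kg.
Tool frame: the origin (TCP) lies between the finger pads; the fingertips stand 25 mm ahead of it and the grasp point (between the pads) lies 6 mm ahead of it; x points along the fingers, y is the direction in which the jaws open and shut, and the axes are right-handed (so a half turn about x gives the same grasp; the last joint's range is limited). The gripper opens to 91 mm and grips with 3 to 60 N. Pads are 32 mm wide; open, the fingers measure 118 mm over their backs; the gripper's body (76 mm by 178 mm) begins 60 mm behind the grasp point.
Start: joints at [1.3, 0.32, 1.565, -0, 1.257, -0.02], TCP at [0.143, 0.557, 0.216] pointing down, gripper open.
Joint ranges: [-3.11, 3.11], [-0.84, 2.01], [0.21, 2.61], [-1.34, 4.49], [0.05, 2.63], [-2.56, 2.56]. Speed limits (rad/s): [2.57, 2.57, 3.14, 3.14, 3.14, 3.14].

INTERFACE

Orientations are given as a unit quaternion [w, x, y, z].
In Python, from rig import robot, imaging gives the robot as it stands. Calls block until the motion is done:
- robot.move_to(position, orientation): joint-space move of the TCP to a pose.
- robot.servo_line(position, max_speed=0.15, rotation=None, force_limit=None): straight line of the TCP; rotation=None keeps the orientation; max_speed is the mean speed in m/s. With force_limit (N) it stops when the force on the tool has changed by that much, and returns True; else False.
- robot.goto_joints(angles): joint-space move.
- robot.gripper_to(opening): opening from 0.0 (shut) to 1.0 (fully open); the grip force is fixed at half the most; returns when the fingers have stopped.
- robot.wait(seconds).
- robot.solve_ik(position, orientation): joint angles nearest the present ones, or None.
- imaging.get_image(name): name is "scene" or "top" or "wrist"; returns the picture (384x512x3 uint8, red, green, blue); there is no depth.
- imaging.calibration(name): a dict with "fx", "fy", "cx", "cy" (pixels), "T" (4x4, takes a point from camera to world coordinates). Camera axes: x right, y down, z forward; pixel columns grow to the right and rows downward; lengths in m; the calibration is good to about 2 mm. A picture is of the moment at which its call begins: read the wrist's pose just before it. calibration takes no time and is no camera call; for the wrist camera it gives the pose at the moment of the call.
A pose or a line that the arm cannot do raises robot.IKError and nothing moves.
- robot.hand_in(): hands the job in, once; it reports no verdict.
Readings, each from a call of its own:
- robot.current_t(): time.
- robot.current_joint_pos(): joint angles.
- robot.current_qvel(): joint speeds.
- robot.current_tau(): joint torques, N m.
- robot.current_ee_pos(): TCP position.
- robot.current_ee_rot(): TCP orientation.
- robot.current_ft_force(): force on the tool from outside, world axes, zero at the start.
- robot.current_ft_torque(): the same for the moment, N m.
- robot.current_width(): opening from 0.0 (shut) to 1.0 (fully open).
Only numpy, scipy, OpenCV 4.12 (cv2) and the standard library are available. Lean on these libraries where they do the work, as an engineer would, in place of code of your own. Each camera call takes 0.05 s, during which the arm holds its last target.

TASK

Get the syringe pump ready to run: free the pusher block by drawing the orange lock slide on its top fully towards the pump's control panel, slide the block up until its pad just touches the thumb rest of the syringe plunger without pushing the plunger in, and then push the lock slide fully back home so that the block is locked there. Leave everything else on the bench where it is.

Things in the scene. Friction and masses are not known exactly. Their poses are not given: they have to be found in the camera images.
- pump: Bench syringe pump, fixed to the bench, footprint 180 x 300 mm, deck 70 mm high. Origin: centre of the underside. x points from the control panel (slate-blue slope with screen and keys, at the front, never above the deck) to the back; y runs along the drive, from the pusher block towards the syringe's needle; z up. The drive line is at x = +30 mm.
- barrel_mid (a point): Middle of the clear 20 ml syringe barrel clamped on the pump: 22 mm thick, 96 mm long, its axis along pump y, 110 mm above the bench. Axes as the pump's. A dark barrel clamp lies across it (top at 139 mm), 6 mm from this point towards the needle. Its flange sits in a slot 48 mm from this point towards the pusher (54 mm wide in x, top at 116 mm).
- pusher_mid (a point): Point inside the pusher block, mid x and y, 18 mm below its flat top, 110 mm above the bench. Slate-blue upright box 40 mm (pump x) x 32 mm (pump y), from 74 to 128 mm above the bench, on two rods at 85 mm. The ribbed sides 40 mm apart in x can be pinched from above; beside them is free space down to the deck. 24 mm behind it at its rearmost (pump -y): an end bracket 104 mm high.
- pusher_pad (a point): Centre of the front face of the steel pad (28 mm across) on the pusher block that presses on the plunger: 19 mm from pusher_mid towards the syringe (+y of the pump). Axes as the pump's.
- pusher (a joint): Travel of the pusher block along the guide rods, m: 0 at the end bracket, up to 0.110, growing towards the syringe (+y of the pump). Free it slides with about 2 N of friction and stays where it is left; with the lock slide home it does not slide by hand.
- lock_mid (a point): Centre of the orange lock slide, a ribbed thumb cap 16 mm (pump x) x 20 mm (pump y) x 14 mm tall on the pusher block's top (1 to 15 mm above it); this point is 7.5 mm above the block's top, 135.5 mm above the bench. Locked it stands 7 mm behind the middle of the block (pump +x), free 7 mm in front of it (pump -x). Axes as the pump's.
- lock_slide (a joint): Lock slide, m: 0 = home at the back stop (locked: the half-nut inside the block bites on the drive), 0.014 = at its front stop (free), moving towards the control panel (-x of the pump). The block is freed from about 0.007 on. Takes 5 to 9 N to move and stays where it is left. It starts locked.
- thumb_rest (a point): Centre of the outer face of the plunger's round white thumb rest, 25 mm across, 3 mm thick, 110 mm above the bench, facing the pusher pad; the cross-ribbed white rod behind it runs into the barrel. Gap between pad and thumb rest = y of this point minus y of pusher_pad in the pump's frame (26 to 77 mm at the start). Axes as the pump's.
- plunger (a joint): How far the plunger is pushed in from fully drawn, m; starts anywhere from 0 to 0.034. It slides stiffly (about 9 N) and stays where it is left, so the first touch of the pad is felt as a clear rise of force over the block's own 2 N.
- bottle_a: Clear bottle with blue cap, 56 mm across, 108 mm tall, behind the pump. Origin: centre of the underside.
- bottle_b: Clear bottle with blue cap, 70 mm across, 140 mm tall, left of the pump or right of it. Origin: centre of the underside.
- bottle_c: The same kind of bottle as bottle_b, on the other side. Origin: centre of the underside.
- tube_rack: Blue rack with small capped tubes, 60 x 110 x 55 mm, behind the pump. Origin: centre of the underside.
- petri_dish: Clear flat dish, 60 mm across, 14 mm tall, in front of the pump. Origin: centre of the underside.
- timer: White bench timer, 45 x 62 x 18 mm, in front of the pump. Origin: centre of the underside.
- kit_box: Red carton with white lid, 100 x 130 x 73 mm, on the right. Origin: centre of the underside.
- tip_box: Blue box of pipette tips, 75 x 105 x 53 mm, on the left. Origin: centre of the underside.

How it is judged:
By the outcome, as a careful person would: the job done as asked, in the order asked, and still so for the second after the job is handed in, with the robot touching nothing.
It also fails if it takes over 58 s, if anything falls off the work surface, if the arm or the gripper's body presses on something with over 40 N, if the wrist force passes 120 N, or if a joint passes its speed limit or range.

## Working session

There is one attempt and no reset: what is moved stays moved. The work goes in short steps, each a Python script; the robot and the scene stay as the last script left them, time stands still between calls to the robot, and variables do not carry over. Pictures are saved under pics/ and viewed, and the job is handed in when it is done.

```bash
mkdir -p pics; ls
python3 - <<'E'
from rig import robot, imaging
import cv2
for n in ("scene","top","wrist"):
    im=imaging.get_image(n); cv2.imwrite(f"pics/{n}0.png",im[:,:,::-1])
    c=imaging.calibration(n); print(n,c)
print(robot.current_t(),robot.current_ee_rot())
E
```

```text
pics
scene {'fx': 377.6738145251137, 'fy': 377.6738145251137, 'cx': 241.36188425241085, 'cy': 188.95302875378286, 'T': array([[-0.02795722,  0.5816158 , -0.81298306,  1.33714103],
       [ 0.99940049,  0.03287905, -0.01084584, -0.01735129],
       [ 0.020422  , -0.81279889, -0.58218632,  0.67849346],
       [ 0.        ,  0.        ,  0.        ,  1.        ]])}
top {'fx': 495.39404834005376, 'fy': 495.39404834005376, 'cx': 255.112758808306, 'cy': 193.29895309557324, 'T': array([[-0.01120326, -0.99127193,  0.13135622,  0.36879495],
       [-0.99985669,  0.0127727 ,  0.01111155, -0.02637059],
       [-0.01269235, -0.13121291, -0.99127296,  1.35179196],
       [ 0.        ,  0.        ,  0.        ,  1.        ]])}
wrist {'fx': 334.9292385844976, 'fy': 334.9292385844976, 'cx': 255.51908145828287, 'cy': 194.73886672162635, 'T': array([[ 0.24807729,  0.93951799,  0.23614319,  0.07575714],
       [ 0.96873767, -0.2400317 , -0.0627065 ,  0.57373805],
       [-0.00223203,  0.24431686, -0.96969288,  0.38362469],
       [ 0.        ,  0.        ,  0.        ,  1.        ]])}
0.15 [ 0.70147579  0.08799121  0.70163125 -0.08889796]
```

View pics/scene0.png

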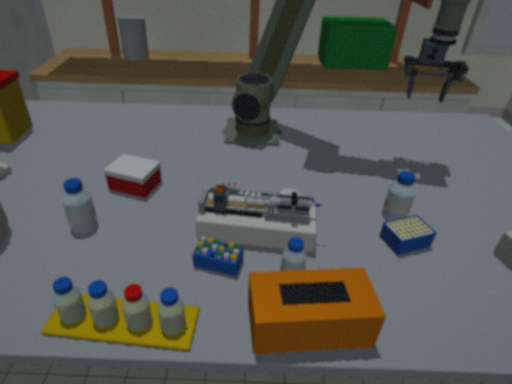

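View pics/top0.png

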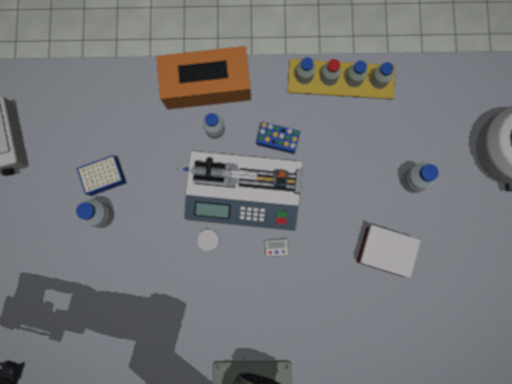

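View pics/wrist0.png

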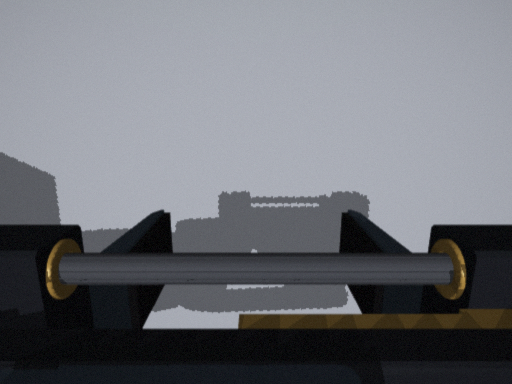

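The top view shows the pump at about (244,190). The needle points left (world +y), the panel faces the robot, and the orange lock is near (282,175). Next I'll enlarge it.

Run:
```python
import cv2
a=cv2.imread("pics/top0.png")[145:235,175:310]
cv2.imwrite("pics/top0c.png",cv2.resize(a,None,fx=5.9,fy=5.9,interpolation=cv2.INTER_CUBIC))
a=cv2.imread("pics/scene0.png")[175:255,190:325]
cv2.imwrite("pics/scene0c.png",cv2.resize(a,None,fx=5.9,fy=5.9,interpolation=cv2.INTER_CUBIC))
```

```text
(no output)
```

View pics/top0c.png

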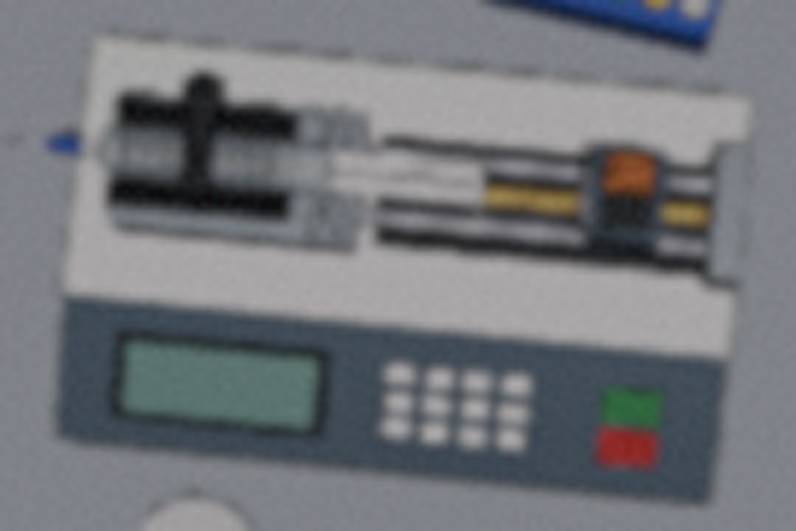

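View pics/scene0c.png

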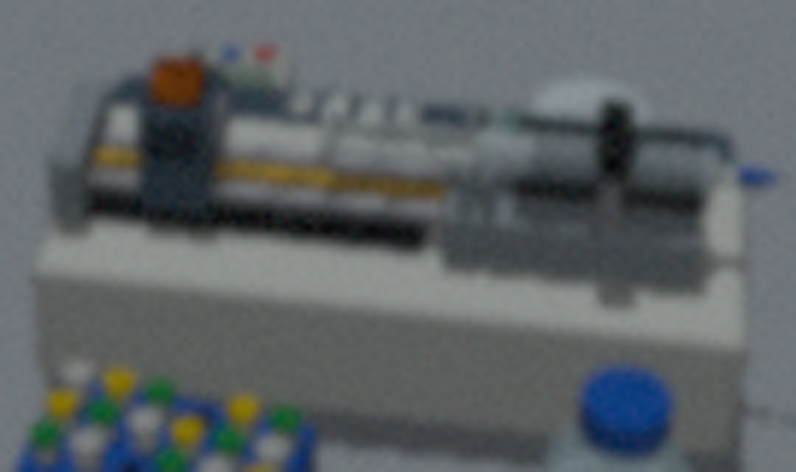

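```bash
cat > h.py <<'E'
from rig import robot, imaging
import numpy as np, cv2
from scipy.spatial.transform import Rotation as R
def ray(c,u,v,z):
    d=c["T"][:3,:3]@np.array([(u-c["cx"])/c["fx"],(v-c["cy"])/c["fy"],1]); o=c["T"][:3,3]
    return o+d*(z-o[2])/d[2]
def proj(c,p):
    q=np.linalg.inv(c["T"])@np.append(p,1); return np.array([c["fx"]*q[0]/q[2]+c["cx"],c["fy"]*q[1]/q[2]+c["cy"]])
E
python3 - <<'E'
from h import *
c=imaging.calibration("top")
def P(u,v,z): return ray(c,(u+.5)/5.9-.5+175,(v+.5)/5.9-.5+145,z)
bl=P(97,38,.07);br=P(750,97,.07);fl=P(65,297,.07);fr=P(733,358,.07)
print(bl,br,fl,fr)
for a,b in((br,bl),(fr,fl)): print(np.linalg.norm(b-a), np.degrees(np.arctan2(-(b-a)[0],(b-a)[1])))
print(np.degrees(np.arctan2((bl-fl)[1],(bl-fl)[0])))
lock=P(630,173,.1425); print("lock",lock)
yaw=np.arctan2(-(bl-br)[0],(bl-br)[1]); ex=np.array([np.cos(yaw),np.sin(yaw),0]);ey=np.array([-np.sin(yaw),np.cos(yaw),0])
mid=(bl+br)/2-ex*.09; print("pump",mid,np.degrees(yaw)); 
print("lock in pump",(lock-mid)@ex,(lock-mid)@ey)
E
```

```text
[0.65359054 0.15620955 0.07      ] [ 0.62267483 -0.13548135  0.07      ] [0.53670612 0.1697305  0.07      ] [ 0.50582238 -0.12524937  0.07      ]
0.2933246707390892 -6.050074136013649
0.2965921998036256 -5.9769643990975645
-6.598532449972091
lock [ 0.57659053 -0.078296    0.1425    ]
pump [0.54863397 0.01984988 0.07      ] -6.050074136013649
lock in pump 0.03814518807535003 -0.0946526664118524
```

```bash
cat >> h.py <<'E'
yaw=np.radians(-6.05)
ex=np.array([np.cos(yaw),np.sin(yaw),0]);ey=np.array([-np.sin(yaw),np.cos(yaw),0]);ez=np.array([0,0,1.])
def quat(s,dyaw=0.):
    # tool x down, tool y = s*pump x
    X=-ez;Y=s*ex;M=np.stack([X,Y,np.cross(X,Y)],1)
    q=R.from_matrix(M).as_quat(); return np.array([q[3],q[0],q[1],q[2]])
E
python3 - <<'E'
from h import *
p=np.array([.5766,-.0783,.26])
for s in(1,-1): print(s,robot.solve_ik(p,quat(s)),quat(s))
s=min((1,-1),key=lambda s:9 if robot.solve_ik(p,quat(s)) is None else abs(robot.solve_ik(p,quat(s))[5]))
print(s)
robot.move_to(p,quat(s))
print(robot.current_t(),robot.current_ee_pos(),robot.current_ft_force())
im=imaging.get_image("wrist");print(imaging.calibration("wrist"))
import pickle;pickle.dump(imaging.calibration("wrist"),open("w1.pkl","wb"))
cv2.imwrite("pics/w1.png",im[:,:,::-1])
E
```

```text
1 [-1.54734843e-01  3.07074613e-01  1.47094218e+00 -4.44089210e-16
  1.36357587e+00 -4.91424230e-02] [ 0.47291746  0.52568914  0.47291746 -0.52568914]
-1 None [ 0.52568914 -0.47291746  0.52568914  0.47291746]
1
2.8667 [ 0.57665546 -0.07745424  0.25994314] [ 0.00069319 -0.17683801 -0.32088518]
{'fx': 334.9292385844976, 'fy': 334.9292385844976, 'cx': 255.51908145828287, 'cy': 194.73886672162635, 'T': array([[ 9.94570994e-01, -1.00739888e-01, -2.60770585e-02,
         5.83404638e-01],
       [-1.04058685e-01, -9.64200548e-01, -2.43903859e-01,
        -9.42565140e-03],
       [-5.72666676e-04,  2.45293248e-01, -9.69448758e-01,
         4.28576422e-01],
       [ 0.00000000e+00,  0.00000000e+00,  0.00000000e+00,
         1.00000000e+00]])}
```

View pics/w1.png

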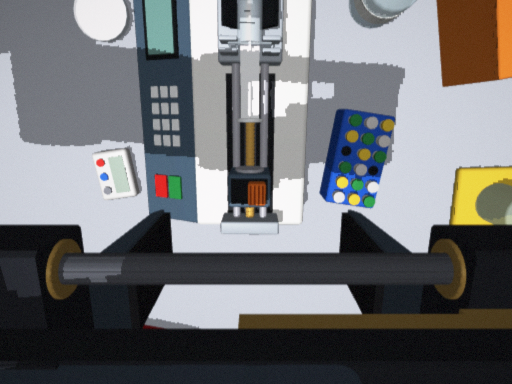

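Run:
```python
import cv2
a=cv2.imread("pics/w1.png")[100:240,200:310]
cv2.imwrite("pics/w1c.png",cv2.resize(a,None,fx=4.2,fy=4.2,interpolation=cv2.INTER_CUBIC))
```

```text
(no output)
```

View pics/w1c.png

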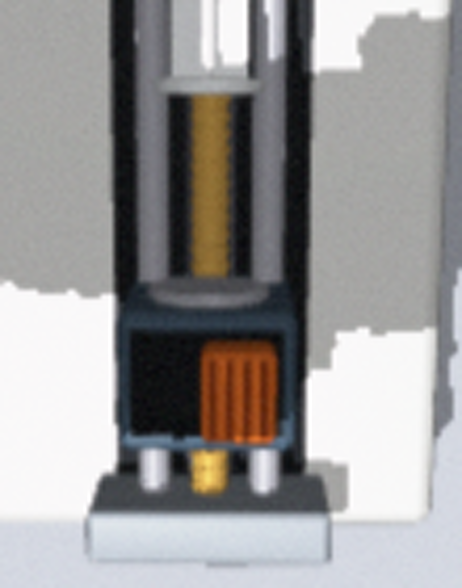

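Run:
```python
from h import *
import pickle
c=pickle.load(open("w1.pkl","rb"))
pm=np.array([0.54863397,0.01984988,0])
def P(u,v,z): return ray(c,(u+.5)/4.2-.5+200,(v+.5)/4.2-.5+100,z)
def pr(n,u,v,z):
    p=P(u,v,z); d=p-pm; print(n,p.round(4),"pump",(d@ex).round(4),(d@ey).round(4))
pr("lock",240,397,.143)
pr("lockL",203,397,.143);pr("lockR",278,397,.143);pr("lock lo",240,440,.143)
pr("blk bl",125,447,.128);pr("blk br",293,447,.128);pr("blk fl",125,318,.128);pr("blk fr",298,318,.128)
pr("thumb l",160,86,.11);pr("thumb r",262,86,.11);pr("thumb face?",210,92,.11)
pr("pad l",150,288,.11);pr("pad r",270,288,.11)
print(robot.current_ee_pos())
```

```text
lock [ 0.5769 -0.0808  0.143 ] pump 0.0387 -0.0972
lockL [ 0.5692 -0.08    0.143 ] pump 0.0309 -0.0972
lockR [ 0.5848 -0.0817  0.143 ] pump 0.0466 -0.0972
lock lo [ 0.5759 -0.0902  0.143 ] pump 0.0387 -0.1065
blk bl [ 0.5499 -0.0933  0.128 ] pump 0.0132 -0.1124
blk br [ 0.5871 -0.0972  0.128 ] pump 0.0505 -0.1124
blk fl [ 0.5535 -0.0644  0.128 ] pump 0.0137 -0.0833
blk fr [ 0.5909 -0.0683  0.128 ] pump 0.0513 -0.0832
thumb l [ 0.5658 -0.0167  0.11  ] pump 0.021 -0.0346
thumb r [ 0.5883 -0.0191  0.11  ] pump 0.0435 -0.0345
thumb face? [ 0.5767 -0.0192  0.11  ] pump 0.032 -0.0358
pad l [ 0.5583 -0.0614  0.11  ] pump 0.0181 -0.0797
pad r [ 0.5856 -0.0642  0.11  ] pump 0.0456 -0.0797
[ 0.57664906 -0.07748405  0.25997872]
```

Run:
```python
from h import *
L=np.array([.5769,-.0808,0])
robot.gripper_to(.34)
robot.servo_line(L+ez*.19,max_speed=.12)
r=robot.servo_line(L+ez*.1575,max_speed=.06,force_limit=8)
print(r,robot.current_t(),robot.current_ee_pos(),robot.current_width())
r=robot.servo_line(L+ez*.1575-ex*.028,max_speed=.03,force_limit=16)
print(r,robot.current_ee_pos(),(robot.current_ee_pos()-L)@ex,robot.current_ft_force(),robot.current_t())
p=robot.current_ee_pos(); robot.servo_line(np.array([p[0],p[1],.1575])+ex*.010,max_speed=.05)
im=imaging.get_image("wrist");cv2.imwrite("pics/w2.png",im[:,:,::-1])
import pickle;pickle.dump(imaging.calibration("wrist"),open("w2.pkl","wb"))
print(robot.current_t(),robot.current_ee_pos(),robot.current_ft_force())
im=imaging.get_image("top")
cv2.imwrite("pics/top2c.png",cv2.resize(im[145:235,175:310,::-1],None,fx=5.9,fy=5.9,interpolation=cv2.INTER_CUBIC))
```

```text
False 5.35 [ 0.57704627 -0.08081789  0.15746664] 0.3397132287781877
False [ 0.54927247 -0.07787206  0.15751954] -0.027782245707215707 [ 0.19710062 -0.35709945 -0.54565628] 6.4333
6.8417 [ 0.55934098 -0.0789266   0.15729997] [-0.10130334  0.07679722  0.29124212]
```

View pics/w2.png

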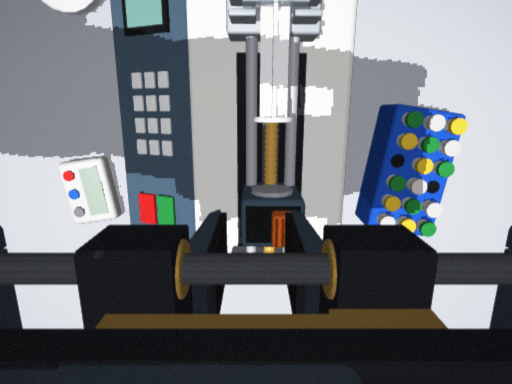

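View pics/top2c.png

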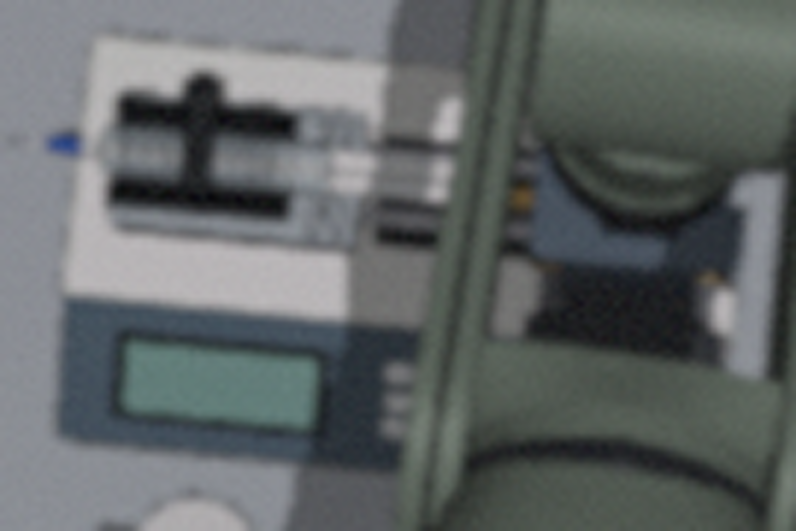

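Run:
```python
import cv2
a=cv2.imread("pics/w2.png")[160:320,180:350]
cv2.imwrite("pics/w2c.png",cv2.resize(a,None,fx=3.7,fy=3.7,interpolation=cv2.INTER_CUBIC))
from h import *
import pickle
c=pickle.load(open("w2.pkl","rb"))
t=robot.current_ee_pos()
for s in(-.0155,.0155):
  for w in(-.016,.016): print(s,w,proj(c,t+ex*s+ey*w-ez*.025).round())
print(proj(c,np.array([.57,-.0808,.128])), proj(c,np.array([.5769,-.0808,.143])))
```

```text
-0.0155 -0.016 [231. 250.]
-0.0155 0.016 [230. 200.]
0.0155 -0.016 [281. 250.]
0.0155 0.016 [282. 200.]
[273.63175951 224.34296422] [286.82377798 231.73110324]
```

View pics/w2c.png

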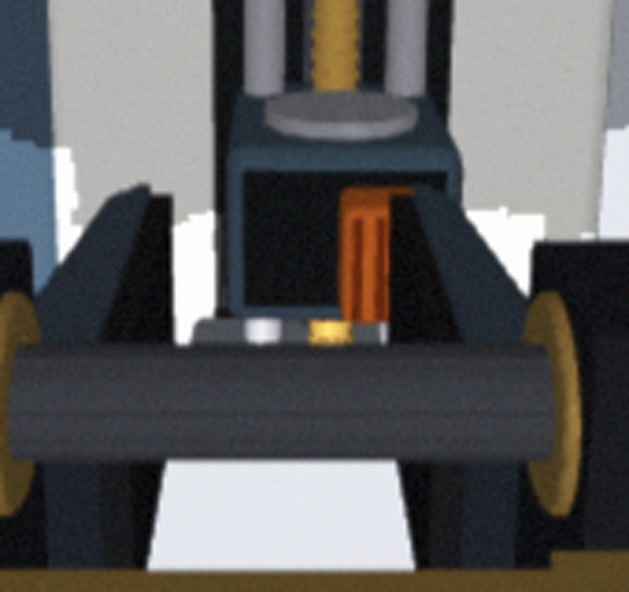

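The lock has not moved. Its left edge is still where I predicted (column 272) and the right finger covers the rest, so the fingertip passed over it. The tips must sit higher than stated at this opening, so I'll feel down for the block top.

Run:
```python
from h import *
L=np.array([.5769,-.0808,0])
p=robot.current_ee_pos(); robot.servo_line(np.array([p[0],p[1],.166]),max_speed=.1)
robot.servo_line(L+ez*.166,max_speed=.08)
print(robot.current_t(),robot.current_ee_pos(),robot.current_ft_force())
r=robot.servo_line(L+ez*.132,max_speed=.02,force_limit=5)
print(r,robot.current_t(),robot.current_ee_pos(),robot.current_ft_force())
im=imaging.get_image("wrist");cv2.imwrite("pics/w3.png",cv2.resize(im[140:340,160:350,::-1],None,fx=3,fy=3))
im=imaging.get_image("scene");cv2.imwrite("pics/s3.png",cv2.resize(im[130:255,190:325,::-1],None,fx=4.5,fy=4.5,interpolation=cv2.INTER_CUBIC))
```

```text
7.5167 [ 0.57688141 -0.08077993  0.16557585] [-0.63994817 -0.23600992 -0.00300052]
False 9.3667 [ 0.57697221 -0.08083407  0.13211437] [0.22148992 0.28962926 0.09247316]
```

View pics/w3.png

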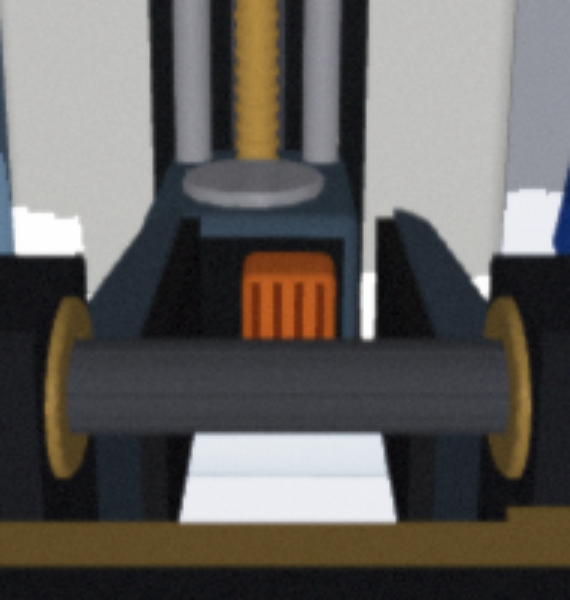

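View pics/s3.png

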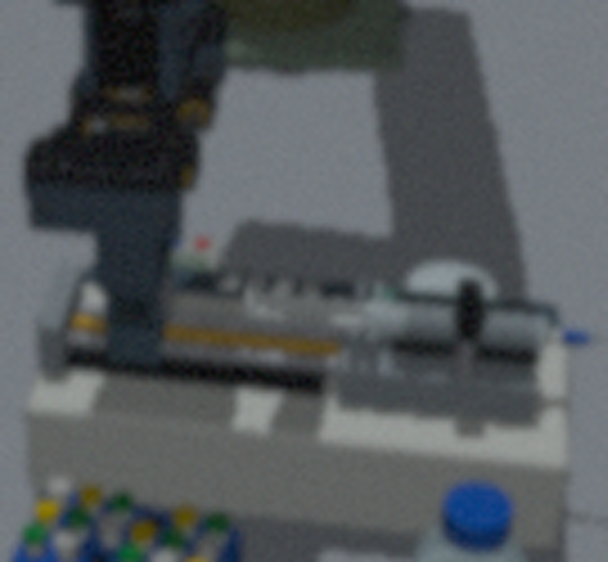

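Run:
```python
from h import *
c=imaging.calibration("scene"); t=robot.current_ee_pos()
for a in (.0155,.022,.029):
  for z in (.107,.117,.127,.135):
    p=[proj(c,np.array([t[0],t[1],z])+ex*a+ey*w) for w in(-.016,.016)]
    print(a,z,[((q-[190,130])*4.5).round() for q in p])
b=np.array([.570,-.0808,0])
for z in(.128,.074):print(z,[((proj(c,b+ex*sx*.02+ey*sy*.016+ez*z)-[190,130])*4.5).round() for sx in(-1,1) for sy in(-1,1)])
cw=imaging.calibration("wrist")
for a in(-.0155,.0155):
  for d in (.0,.01,.025):
    print(a,d,[((proj(cw,t+ex*a+ey*w-ez*d)-[160,140])*3).round() for w in(-.016,.016)])
print("lock",[((proj(cw,b+ex*(.007+s*.008)+ey*.01*r+ez*.143)-[160,140])*3).round() for s in(-1,1) for r in (-1,1)])
print("blk",[((proj(cw,b+ex*(s*.02)+ey*.016*r+ez*.128)-[160,140])*3).round() for s in(-1,1) for r in (-1,1)])
```

```text
0.0155 0.107 [array([101., 315.]), array([159., 321.])]
0.0155 0.117 [array([101., 301.]), array([158., 306.])]
0.0155 0.127 [array([101., 286.]), array([158., 292.])]
0.0155 0.135 [array([100., 274.]), array([158., 280.])]
0.022 0.107 [array([ 99., 322.]), array([157., 328.])]
0.022 0.117 [array([ 99., 308.]), array([156., 314.])]
0.022 0.127 [array([ 98., 293.]), array([156., 299.])]
0.022 0.135 [array([ 98., 281.]), array([156., 287.])]
0.029 0.107 [array([ 97., 330.]), array([154., 336.])]
0.029 0.117 [array([ 96., 316.]), array([154., 321.])]
0.029 0.127 [array([ 96., 301.]), array([154., 307.])]
0.029 0.135 [array([ 95., 289.]), array([154., 295.])]
0.128 [array([114., 241.]), array([170., 246.]), array([100., 282.]), array([158., 288.])]
0.074 [array([116., 317.]), array([170., 322.]), array([102., 359.]), array([158., 365.])]
-0.0155 0.0 [array([205., 385.]), array([201., 218.])]
-0.0155 0.01 [array([209., 361.]), array([205., 202.])]
-0.0155 0.025 [array([214., 329.]), array([211., 181.])]
0.0155 0.0 [array([374., 385.]), array([378., 218.])]
0.0155 0.01 [array([369., 361.]), array([373., 202.])]
0.0155 0.025 [array([364., 330.]), array([367., 181.])]
lock [array([243., 386.]), array([242., 276.]), array([336., 386.]), array([338., 276.])]
blk [array([145., 378.]), array([139., 215.]), array([359., 378.]), array([362., 215.])]
```

Compared with projections, the tips at (200,218) and (375,218) sit at about TCP height, not 25 mm ahead, which agrees with there being no contact. They are now about 4 mm above the block and beside the lock, so I can push here.

Run:
```python
from h import *
L=np.array([.5769,-.0808,0])
r=robot.servo_line(L+ez*.132-ex*.028,max_speed=.03,force_limit=16)
print(r,robot.current_ee_pos(),(robot.current_ee_pos()-L)@ex,robot.current_ft_force(),robot.current_t())
im=imaging.get_image("wrist");cv2.imwrite("pics/w4.png",cv2.resize(im[140:340,160:350,::-1],None,fx=3,fy=3))
```

```text
True [ 0.55572025 -0.07854458  0.1322572 ] -0.021299494107071427 [1.47801089 0.37224405 1.54265501] 10.275
```

View pics/w4.png

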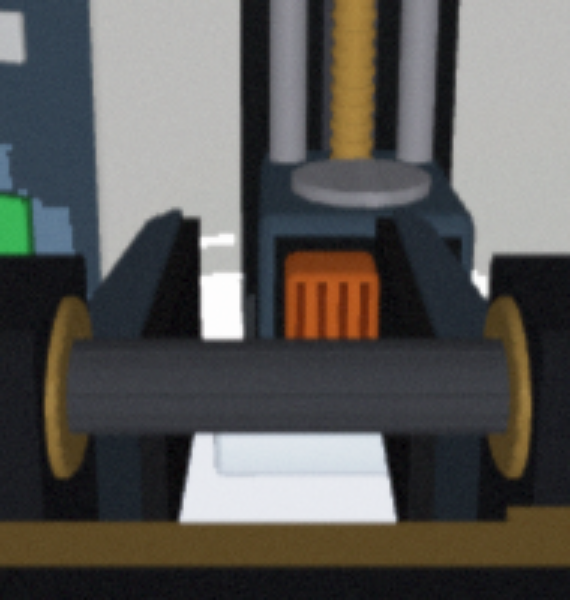

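Run:
```python
from h import *
p=robot.current_ee_pos(); p[2]=.132
r=robot.servo_line(p-ex*.004,max_speed=.03,force_limit=18)
L=np.array([.5769,-.0808,0])
print(r,(robot.current_ee_pos()-L)@ex,robot.current_ft_force(),robot.current_t())
B=np.array([.570,-.0808,0])
robot.servo_line(p+ex*.006,max_speed=.08)
q=p+ex*.006;q[2]=.165
robot.servo_line(q,max_speed=.12)
robot.gripper_to(.75)
robot.servo_line(B+ez*.165,max_speed=.12)
r=robot.servo_line(B+ez*.106,max_speed=.08,force_limit=8)
print(r,robot.current_t(),robot.current_ee_pos(),robot.current_ft_force())
im=imaging.get_image("wrist");cv2.imwrite("pics/w5.png",cv2.resize(im[140:340,160:350,::-1],None,fx=3,fy=3))
```

```text
False -0.02168094316201005 [11.07976347  0.3385379  -5.42691488] 10.6083
False 13.175 [ 0.57043886 -0.08086704  0.10643795] [ 0.63274008 -0.48163152 -0.55501414]
```

View pics/w5.png

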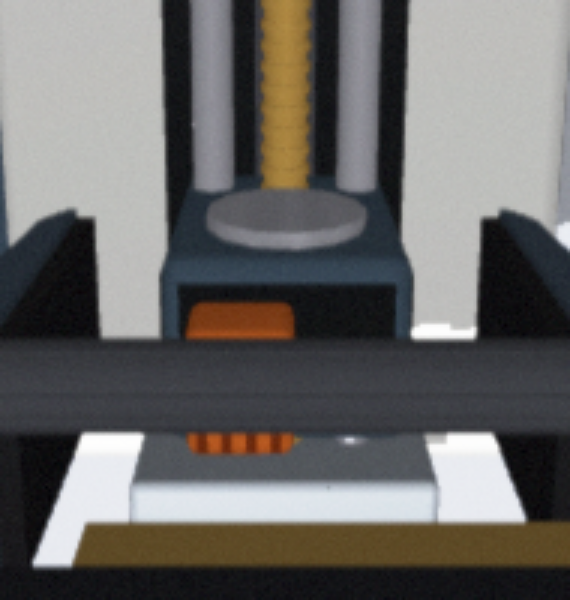

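Run:
```python
from h import *
robot.gripper_to(.36)
print(robot.current_width(),robot.current_t(),robot.current_ee_pos(),robot.current_ft_force())
p=robot.current_ee_pos()
B=np.array([.5702,-.0808,.1065])
r=robot.servo_line(B+ey*.030,max_speed=.05,force_limit=10)
print(r,(robot.current_ee_pos()-p)@ey,robot.current_t(),robot.current_ft_force(),robot.current_width())
im=imaging.get_image("wrist");cv2.imwrite("pics/w6.png",cv2.resize(im[80:340,150:360,::-1],None,fx=2.3,fy=2.3))
```

```text
0.435109629130019 13.775 [ 0.57014259 -0.08081413  0.10617348] [ 0.48302483 -1.0226077   1.06221946]
False 0.03112095050473915 14.525 [ 2.58304784  2.0960027  -3.44630681] 0.43299648711514155
```

View pics/w6.png

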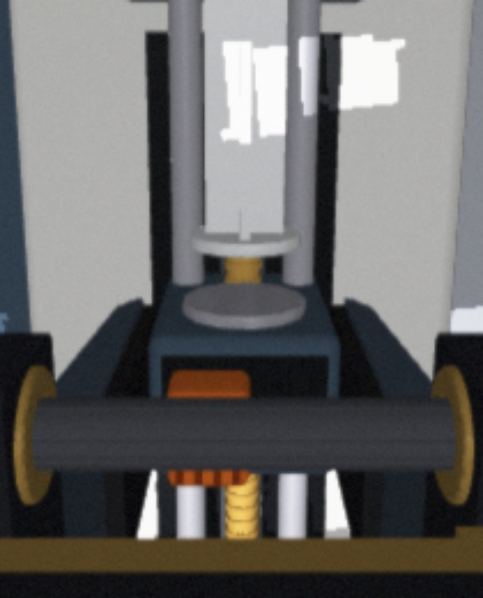

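Run:
```python
from h import *
B=np.array([.5702,-.0808,.1065])
r=robot.servo_line(B+ey*.036,max_speed=.015,force_limit=6)
print(r,(robot.current_ee_pos()-B)@ey,robot.current_t(),robot.current_ft_force())
robot.wait(.2); f0=robot.current_ft_force(); print(f0)
r=robot.servo_line(B+ey*.056,max_speed=.006,force_limit=5)
print(r,(robot.current_ee_pos()-B)@ey,robot.current_t(),robot.current_ft_force())
robot.wait(.2); print(robot.current_ft_force(),(robot.current_ee_pos()-B)@ey)
im=imaging.get_image("wrist");cv2.imwrite("pics/w7.png",cv2.resize(im[110:300,150:360,::-1],None,fx=3,fy=3))
```

```text
False 0.03586717655851174 15.125 [ 3.3936705  -2.0102636  -8.20972151]
[ 4.49940792 -2.55256644 -9.72780668]
True 0.043091907624667816 16.9333 [-0.65043855 -0.84259604  4.70389662]
[-0.58634334  0.47537642  7.01028518] 0.043130287241872116
```

View pics/w7.png

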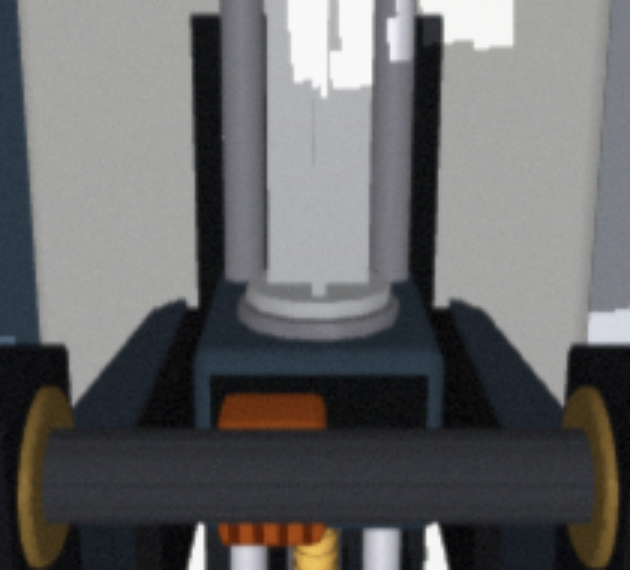

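Run:
```python
from h import *
B=np.array([.5702,-.0808,.1065])
print(robot.current_ee_pos())
z=.1070
y=.0431
for i in range(14):
    y+=.0004
    robot.servo_line(B*[1,1,0]+ez*z+ey*y,max_speed=.008)
    robot.wait(.08)
    f=robot.current_ft_force(); e=robot.current_ee_pos()
    print(round(y*1e3,2),((e-B)@ey*1e3).round(2),e[2].round(4),"fy",(f@ey).round(2),f.round(1),round(robot.current_t(),2))
    if f@ey<-4.5: break
    if abs(f[2])>6: z+=.0003*np.sign(f[2])
im=imaging.get_image("wrist");cv2.imwrite("pics/w8.png",cv2.resize(im[110:300,150:360,::-1],None,fx=3,fy=3))
```

```text
[ 0.5748717  -0.0379445   0.10611244]
43.5 43.15 0.1062 fy -3.24 [ 3.1 -3.6 -9.1] 17.8
43.9 43.14 0.1062 fy -4.31 [ 2.8 -4.6 -7.1] 18.13
44.3 43.15 0.1062 fy -6.55 [ 1.1 -6.7 -6. ] 18.47
```

View pics/w8.png

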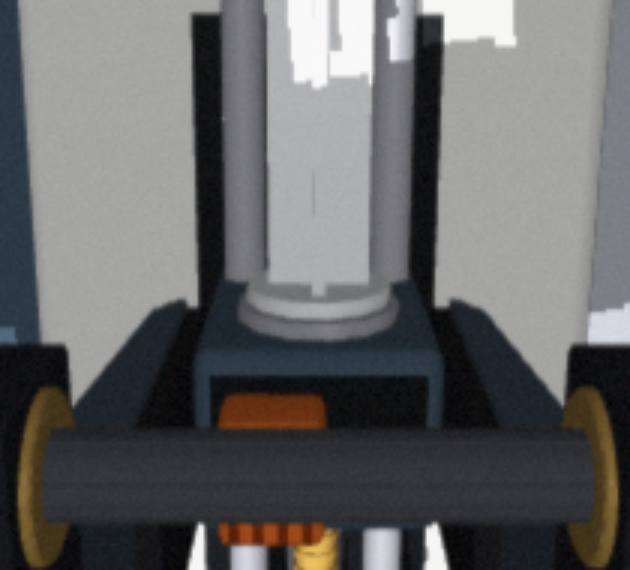

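Run:
```python
from h import *
cw=imaging.calibration("wrist")
a=cv2.imread("pics/w8.png")[255:350,200:440];cv2.imwrite("pics/w8c.png",cv2.resize(a,None,fx=3.3,fy=3.3,interpolation=cv2.INTER_CUBIC))
b=np.array([.5702,-.0808,0])+ey*.0431
def r(d,z): return ((((proj(cw,b+ey*d+ez*z)-[150,110])*3)-[200,255])*3.3).round()
print("block front top",r(.016,.128)); print("pad back top",r(.016,.124)); print("pad front top",r(.019,.124))
for g in(0,.0005,.001,.002): print(g,"thumb outer top",r(.019+g,.1225),"inner top",r(.022+g,.1225))
```

```text
block front top [396. 317.]
pad back top [395. 288.]
pad front top [395. 229.]
0 thumb outer top [395. 219.] inner top [395. 159.]
0.0005 thumb outer top [395. 209.] inner top [395. 149.]
0.001 thumb outer top [395. 199.] inner top [395. 139.]
0.002 thumb outer top [395. 179.] inner top [395. 119.]
```

View pics/w8c.png

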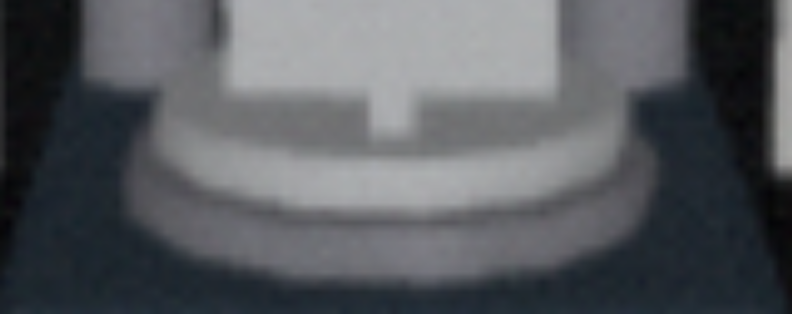

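The wrist crop agrees with the force. Pad back edge at row 280, thumb outer edge at 212 and inner edge at 155 fit a gap of 0, with the plunger not moved. Now I'll ease off, release and go back to the lock.

Run:
```python
from h import *
B=np.array([.5702,-.0808,0]); b=B+ey*.0432
robot.servo_line(b+ez*.1065+ey*.0002,max_speed=.01); robot.wait(.1)
print("pre",robot.current_ft_force().round(2),(robot.current_ee_pos()-B)@ey)
robot.gripper_to(.72)
print("open",robot.current_ft_force().round(2),(robot.current_ee_pos()-B)@ey,robot.current_t())
robot.servo_line(b+ez*.165,max_speed=.1)
robot.gripper_to(.34)
Lk=np.array([.5769,-.0808,0])-ex*.014+ey*.0432
robot.servo_line(Lk+ez*.165,max_speed=.1)
r=robot.servo_line(Lk+ez*.1325,max_speed=.05,force_limit=6)
print(r,robot.current_t(),robot.current_ee_pos(),robot.current_ft_force().round(2))
im=imaging.get_image("wrist");cv2.imwrite("pics/w9.png",cv2.resize(im[110:300,150:360,::-1],None,fx=3,fy=3))
```

```text
pre [ 3.33 -3.47 -7.55] 0.04314183189549494
open [ 0.2  -0.23 -0.71] 0.043529382757376514 19.45
False 21.925 [ 0.56772923 -0.03638749  0.13258636] [0.58 0.54 0.23]
```

View pics/w9.png

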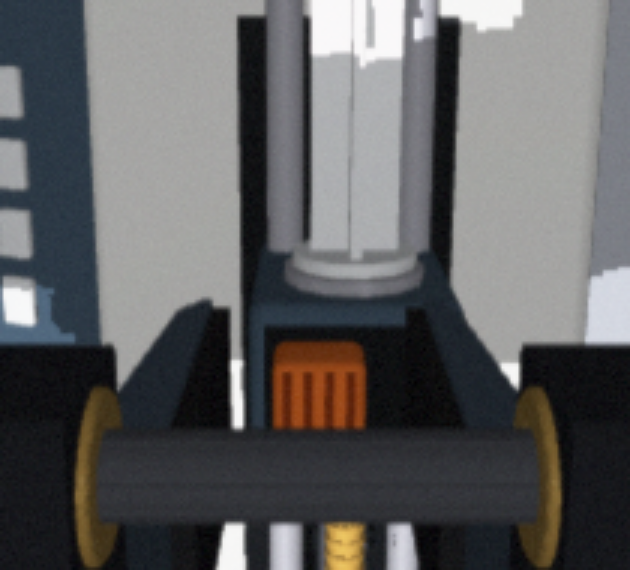

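Run:
```python
from h import *
Lk=np.array([.5769,-.0808,0])-ex*.014+ey*.0432
r=robot.servo_line(Lk+ez*.1325+ex*.028,max_speed=.03,force_limit=16)
p=robot.current_ee_pos();print(r,(p-Lk)@ex,robot.current_ft_force().round(2),robot.current_t())
p[2]=.1325
r=robot.servo_line(p+ex*.004,max_speed=.03,force_limit=22); robot.wait(.1)
print(r,(robot.current_ee_pos()-Lk)@ex,robot.current_ft_force().round(2),robot.current_t())
robot.servo_line(p-ex*.007,max_speed=.06)
q=p-ex*.007;q[2]=.20;robot.servo_line(q,max_speed=.12)
q[2]=.26;q2=q-ey*.0;robot.servo_line(q2,max_speed=.15)
im=imaging.get_image("wrist");cv2.imwrite("pics/w10.png",cv2.resize(im[90:250,200:310,::-1],None,fx=3.7,fy=3.7,interpolation=cv2.INTER_CUBIC))
print(robot.current_t(),robot.current_ee_pos())
```

```text
True 0.021735934631346286 [-0.68 -0.72  0.21] 22.825
False 0.022077042824019316 [-8.6   0.24  1.88] 23.2417
24.8833 [ 0.58137003 -0.03794935  0.25835133]
```

View pics/w10.png

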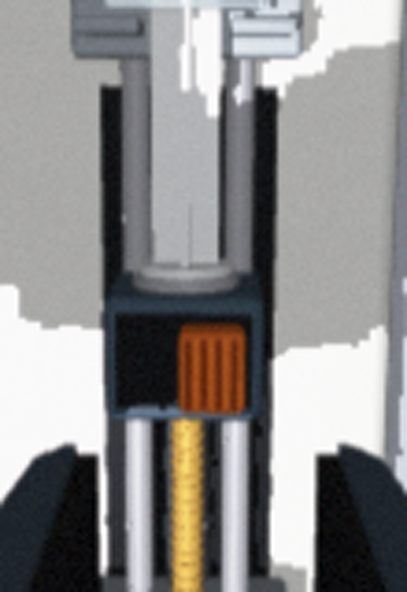

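Run:
```python
from h import *
cw=imaging.calibration("wrist")
b=np.array([.5702,-.0808,0])+ey*.0432
def r(a,d,z): return ((proj(cw,b+ex*a+ey*d+ez*z)-[200,90])*3.7).round(1)
print("block",r(-.02,.016,.128),r(.02,.016,.128),"lock home",r(-.001,0,.143),r(.015,0,.143),"pad front",r(0,.019,.124),"thumb",r(0,.022,.1225))
robot.goto_joints([1.3,.32,1.565,0,1.257,-.02])
for n,s in(("top",(slice(145,235),slice(175,310))),("scene",(slice(175,255),slice(190,325)))):
    im=imaging.get_image(n);cv2.imwrite(f"pics/{n}F.png",im[:,:,::-1]);cv2.imwrite(f"pics/{n}Fc.png",cv2.resize(im[s][:,:,::-1],None,fx=5.9,fy=5.9,interpolation=cv2.INTER_CUBIC))
print(robot.current_t())
d=cv2.absdiff(cv2.GaussianBlur(cv2.imread("pics/top0.png"),(3,3),0),cv2.GaussianBlur(cv2.imread("pics/topF.png"),(3,3),0)).max(2)
n,l,s,c=cv2.connectedComponentsWithStats((d>40).astype('uint8'));print(s[1:][s[1:,4]>5])
```

```text
block [103.5 295.6] [267.2 295.8] lock home [179.8 374. ] [247.6 374.1] pad front [185.7 280.9] thumb [185.7 267.8]
27.6
[[258 168  13   8  74]
 [274 169  13   8  84]
 [257 177  13   9  90]
 [274 178  13  10  83]
 [  0 358   4   5  15]
 [ 11 362   6   4  18]
 [ 19 363   6  15  26]]
```

View pics/topFc.png

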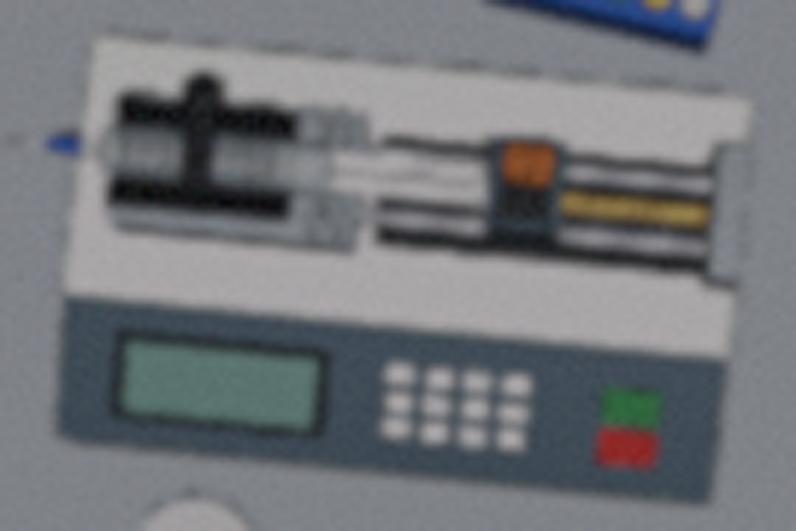

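The lock is back home: its edges are at columns 179–246, against 180–248 predicted. The top view differs from the start only at the block and the arm.

```bash
python3 -c "
from rig import robot
robot.hand_in(); print(robot.current_t())"
```

```text
the job is handed in; nothing more can be done
the job is handed in; nothing more can be done
```

The pump is ready and the job is handed in, at about 28 s of the 58 s allowed. I drew the lock slide to its front stop, slid the pusher block about 43 mm until the pad touched the thumb rest, then pushed the lock slide back to its home stop.

**Checks that agreed:**
- **Contact:** the force along the drive rose from about 3 N to 6.5 N, under the plunger's 9 N, while the block stayed still. The wrist picture fits a gap of 0, with no sign of the plunger having moved.
- **Lock:** it met a clear stop at both ends, at a 16 N change in force. Its final position in the wrist picture matches home to within about 0.5 mm.
- **Bench:** a before/after comparison of the top view shows changes only at the block and at the parked arm.

**Problems and disagreements:**
- **First push missed:** the first attempt to move the lock passed over it without contact. The fingertips sit about level with the TCP, not 25 mm ahead as stated. I lowered the gripper by about 25 mm and the next push worked.
- **Early stop on the approach:** the first slow move stopped on a vertical force from the grip, not clearly on contact. I confirmed contact by stepping forward in 0.4 mm steps while watching the force along the drive.
- **Last push on the lock:** it ended at only 8.6 N, within the lock's own friction range. The evidence that the lock is home is therefore the earlier 16 N stop and the picture.

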